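# Open the screw-down gluing press and set the tile to dry

### The job

The glue in the press has set. Unscrew the wing nut all the way off its threaded stud and stand it on its flange in the nearer foil tray, beside the press, then swing the pressing bar up until it stands upright or leans back. Take out the stone-faced tile, lay it gently, stone up, squarely across both battens of the drying rack in the free place beside the finished tile, and leave the other things on the bench where they are.

Things in the scene. Friction and masses are not known exactly. Their poses are not given: they have to be found in the camera images.
- press: Gluing press, screwed down: plywood base 225 x 130 x 18 mm, cork bed on it (top 22 mm above the bench) under the tile. Origin: centre of the base's underside, below the bed's middle; x from the stud end (nearer the robot) to the hinge end. Stud at x = -78 mm. Steel pins to 34 mm high at x = +50, y = +-16 mm; hinge cheeks to 71 mm high at x = 70 to 96, y = +-30 mm.
- bar (a joint): Angle (rad) of the steel pressing bar (44 x 8 mm section, 0.35 kg): 0 down on the tile, pi/2 upright, stop at 1.85, leaning back from the stud. It swings up about the press's y axis; the hinge is stiff (0.45 N m of friction): it stays where it is left. A caul under it touches the tile. The stud passes through a slot in the bar, so the nut keeps the bar down.
- bar_handle (a point): Middle of the round wooden grip at the free end of the bar: 20 mm thick, 44 mm long (22 mm either way from this point) in line with the bar, 233 mm from the hinge pin. With the bar down it lies level at x = -150 mm in the press frame, 58 mm above the bench, nothing under it; the bar proper (44 mm wide) begins 35 mm from it towards the hinge.
- bar_hinge (a point): Middle of the hinge pin's axis, at x = +83 mm in the press frame, 58 mm above the bench; its axes are those of the press.
- stud: Upright steel stud, fixed to the press near the bar's handle end; coarse right-hand thread, 10 mm a turn, 24 mm over the thread. Origin: on its axis at bench height; its yaw means nothing. The thread ends 98 mm above the bench, then a plain 17 mm tip to 120 mm.
- nut: Dark wing nut, 0.3 kg, on the stud, wings any way. Origin: on axis, underside (62 mm above bench at start). x along its two wings: 10 mm thick, to 56 mm from axis, 11 to 37 mm above underside. Flange 46 wide, 5 high; hub 32 wide, 42 high. 2 to 4 N on a wing turns it. Anticlockwise from above unscrews, 10 mm a turn; free after 2.5 turns, then lifts straight off; at 3.5 it clicks down 10 mm.
- tray: The nearer open tray of kitchen foil (another stands far back right, out of reach), 175 (x) x 188 (y) x 49 mm, stuck to the bench. Origin: centre of its underside, 3 mm above the bench; its floor is 3 mm thick, and 140 x 150 mm of it is free of the walls.
- tile: Glued tile: plywood 80 x 60 x 12 mm with a pale marble face, 24 mm thick in all, 0.16 kg, loose on the bed under the bar. Origin: centre of its underside; x along the 80 mm side, z up through the stone face.
- rack: Drying rack, fixed to the bench: plywood 110 (x) x 220 (y) x 9 mm with two wooden battens along y at x = -26 and +26 mm, each 14 mm wide, tops 21 mm above the bench. Origin: centre of its underside.
- rack_free (a point): Centre of the free place on the rack, at the height of the battens' tops; 55 mm from the rack's middle along its -y; axes of the rack. A tile lies here with its 80 mm side along x, across both battens.
- tile_done: A finished tile, like the other one, already lying across the battens at the +y end of the rack, 110 mm from the free place. Not to be moved.
- paint_tube: Blue paint tube, 38 x 110 x 27 mm, bystander. Origin: centre of its underside.
- eraser: Eraser in a sleeve, 19 x 42 x 12 mm, bystander. Origin: centre of its underside.
- stone_1: Dark lump of pigment stone, 33 x 29 x 26 mm, bystander. Origin: centre of its underside.
- tweezers: Steel tweezers, 17 x 123 x 10 mm, bystander. Origin: centre of its underside.
- pigment_stone: Small blue lump of pigment stone, 16 x 22 x 15 mm, bystander. Origin: centre of its underside.

How it is judged (in metres and radians):
On the way, in this order (a step that is already met when the one before it is completed fails the run):
1. the nut is wound up its stud by at least 18 mm (z of nut in the frame of stud above 0.08 m and horizontal distance between nut and stud below 0.006 m), for 0.1 s.
2. the nut is off the stud and stands on its flange in the foil tray, let go (x of nut in the frame of tray between -0.045 and 0.045 m and y of nut in the frame of tray between -0.05 and 0.05 m and z of nut in the frame of tray below 0.012 m and angle between nut's own z axis and vertical below 0.2 rad and linear speed of nut below 0.03 m/s and contact force between the fingers and nut below 0.1 N), for 0.2 s.
3. the pressing bar is swung up to upright or beyond (value of joint bar above 1.4 rad), for 0.2 s.
At the end, for the whole second after the job is handed in: Tile at rest, level, stone up, on both battens in the free place (centre within 18 mm across and 30 mm along them, square within 0.3 rad); nut on its flange in the tray (within 45 mm of its middle in x, 50 mm in y, tilt under 0.2 rad), at rest; bar open beyond 1.4 rad (x of nut in the frame of tray between -0.045 and 0.045 m and y of nut in the frame of tray between -0.05 and 0.05 m and z of nut in the frame of tray below 0.012 m and angle between nut's own z axis and vertical below 0.2 rad and linear speed of each of nut, tile below 0.03 m/s and value of joint bar above 1.4 rad and x of tile in the frame of rack_free between -0.018 and 0.018 m and y of tile in the frame of rack_free between -0.03 and 0.03 m and z of tile in the frame of rack_free between -0.004 and 0.004 m and angle between tile's own z axis and vertical below 0.06 rad and angle between the x axis of tile and the x axis of rack, either way round below 0.3 rad); the robot touches nothing.
It fails at once if the finished tile on the rack is shifted by more than 20 mm (distance of tile_done from where it was at the start of the episode above 0.02 m).
It fails at once if the tile is dropped or banged onto the rack (meets it at more than 0.4 m/s) (contact force between tile and rack above 0.5 N and linear speed of tile above 0.4 m/s).
It fails at once if the paint tube, eraser, tweezers or one of the stones is shifted by more than 40 mm (distance of any of paint_tube, eraser, stone_1, tweezers, pigment_stone from where it was at the start of the episode above 0.04 m).
It also fails if it takes over 72 s, if anything falls off the work surface, if the arm or the gripper's body presses on something with over 40 N, if the wrist force passes 120 N, or if a joint passes its speed limit or range.

### The arm

A 7-joint arm with a two-finger parallel gripper is mounted at the origin on the work surface; the furniture and walls round the work are solid. World frame = base frame: x ahead of the robot, y to its left, z up, the work surface at z = 0. Lengths are in mm, angles in rad, forces in N, time in s.
With the tool pointing down it reaches from about 400 to 900 mm from the base axis. Payload 5.5 kg.
Tool frame: the origin (TCP) lies midway between the tips of the shut fingers; the grasp point (between the pads) lies 19 mm behind it; z points along the fingers, y is the line along which they close (so a half turn about z gives the same grasp; the last joint's range is limited). The gripper opens to 92 mm and grips with 3 to 60 N. Pads are 19 mm wide; open, the fingers measure 130 mm over their backs; the gripper's body (75 mm by 190 mm) begins 47 mm behind the grasp point.
Start: joints at [-0.896, 0.501, -0.427, 1.55, 0.221, 1.138, -0.21], TCP at [260.131, 595.678, 200.229] pointing down, gripper open.
Joint ranges: [-2.88, 2.88], [-0.31, 2.03], [-1.54, 1.56], [0.2, 2.42], [-1.41, 4.55], [0.19, 2.02], [-2.57, 2.57]. Speed limits (rad/s): [2.57, 2.57, 3.14, 3.14, 3.14, 3.14, 3.14].

### API

Orientations are given as a unit quaternion [x, y, z, w].
In Python, from plant import arm, eyes gives the robot as it stands (arm), with the cameras (eyes).
- The arm moves only by the shell command python3 shift.py 'ROWS' [OPENING]. ROWS is a JSON list of rows, 1 to 8 of them, each of 6 numbers: dx, dy, dz in mm, then a rotation vector rx, ry, rz in rad; each row shifts and turns the commanded pose from where the row before left it, along the tool's axes as they then stand; what a row does not reach is not made up. A row lasts 1/10 s, in which the tool goes at most 50 mm and 0.15 rad, less where a joint would pass 70% of its speed; a pose out of reach is approached as far as the arm can. OPENING is the finger opening in mm, set as the command begins (- or left out keeps the last). The fingers move at their own pace and stop on an object; the grip force is fixed at half the most. Time passes only in rows, so rows that do not move let the fingers close. It prints the time, the measured TCP pose, the force, the opening and the grip force at its end.
- arm.state(): the state, without advancing time (a new reading comes with each control period).
- eyes.snapshot(name): name is "scene" or "top" or "wrist"; returns the picture (400x640x3 uint8, blue, green, red); there is no depth.
- eyes.camera_info(name): a dict with "fx", "fy", "cx", "cy" (pixels), "rvec" (rotation vector, rad) and "tvec" (3), from world to camera coordinates, as OpenCV has them. Camera axes: x right, y down, z forward; pixel columns grow to the right and rows downward; lengths in mm; the calibration is good to about 2 mm. The wrist camera is an equidistant fisheye: a pixel r from the principal point sees the ray r / f radians off the axis. A picture is of the moment at which its call begins: read the wrist's pose just before it. camera_info takes no time and is no camera call; for the wrist camera it gives the pose at the moment of the call.
- arm.close_job(): hands the job in; it is judged then, once.
The state is a dict: "time_s": time; "qpos": joint angles; "qd": joint speeds; "effort": joint torques, N m; "ee_pos": TCP position; "eef_rot": TCP orientation; "contact_force": force on the tool from outside, world axes, zero at the start; "moment": the same for the moment, N m; "grip_width": finger opening in mm; "gripper_force": force on a finger pad.
Only numpy, scipy, OpenCV 4.12 (cv2) and the standard library are available. Lean on these libraries where they do the work, as an engineer would, in place of code of your own. Each camera call takes 0.05 s, during which the arm holds its last target. There are 200 camera calls.

## Working session

There is one attempt and no reset: what is moved stays moved. The work goes in short steps, Python scripts to look and compute and a shell command to move; the robot and the scene stay as the last step left them, time stands still between calls to the robot, and variables do not carry over. Pictures are saved under pics/ and viewed, at most 10 in all, crops included, and the job is handed in when it is done.

```bash
ls; mkdir -p pics; python3 - <<'E'
from plant import arm, eyes
import cv2
s=arm.state();print(s)
for n in("scene","top"):
    cv2.imwrite(f"pics/{n}0.png",eyes.snapshot(n));print(n,eyes.camera_info(n))
E
```

```text
pics
plant.py
shift.py
{'time_s': 0.0, 'qpos': array([-0.8957758 ,  0.5018529 , -0.4267907 ,  1.55143273,  0.22079106,
        1.13830366, -0.21028427]), 'qd': array([ 1.15390206e-03, -6.36887995e-04,  1.10842462e-03, -6.62122531e-04,
        5.31133486e-04,  4.88558251e-05,  6.40190219e-04]), 'effort': array([ 1.23986421e-03, -5.66601384e+01, -5.81514671e+00, -2.79105842e+01,
       -6.83041010e-02,  3.10986105e-02,  2.13598478e-04]), 'ee_pos': array([259.91836795, 594.95519763, 199.18237752]), 'eef_rot': array([ 2.04427375e-01,  9.78881252e-01, -9.41987764e-04, -2.35725905e-04]), 'contact_force': array([-0.60168878, -0.30023097, -1.23943955]), 'moment': array([-0.01527589,  0.01287472,  0.00770509]), 'gripper_force': 0.0, 'grip_width': 91.63958355282877}
scene {'fx': 514.8000118455282, 'fy': 514.8000118455282, 'cx': 317.510403723372, 'cy': 193.86004025227928, 'rvec': array([ 2.01927297, -0.50682585,  0.26915538]), 'tvec': array([-506.4373637 ,  204.42924872, 1273.06528018])}
top {'fx': 517.9172198328583, 'fy': 517.9172198328583, 'cx': 327.2867409032832, 'cy': 198.23384191187517, 'rvec': array([ 2.12077291, -2.08984425,  0.23639054]), 'tvec': array([   9.30943988,  583.05342948, 1587.15169885])}
```

View pics/scene0.png

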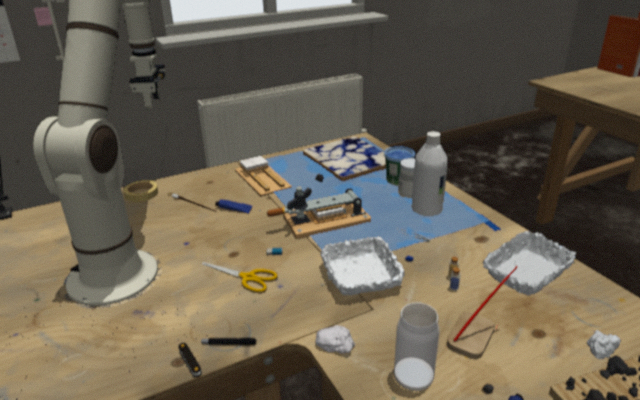

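View pics/top0.png

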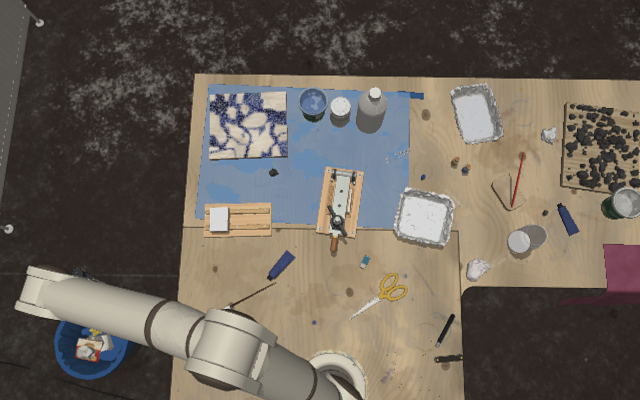

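```bash
python3 - <<'E'
import cv2,numpy as np
im=cv2.imread("pics/top0.png")
def c(x,y,w,h,s):return cv2.resize(im[y:y+h,x:x+w],None,fx=s,fy=s,interpolation=cv2.INTER_CUBIC)
o=np.zeros((570,796,3),np.uint8)
o[:,:420]=c(305,160,70,95,6);o[:225,420:795]=c(200,198,75,45,5);o[225:565,420:780]=c(388,182,72,68,5)
cv2.imwrite("pics/m1.png",o)
E
```

```text
(no output)
```

View pics/m1.png

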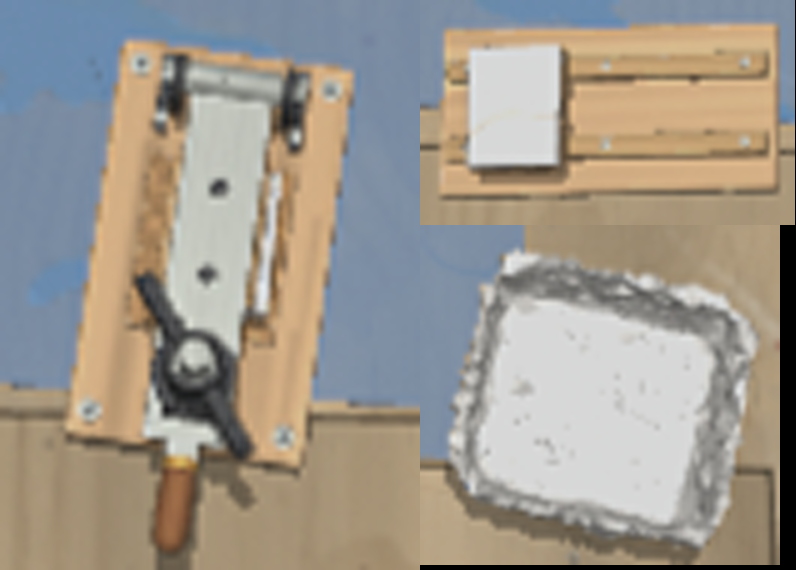

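```bash
cat > h.py <<'E'
import numpy as np,cv2
from scipy.spatial.transform import Rotation as R
from plant import arm, eyes
def bp(px,z,name="top",ci=None):
    "pixels -> world points on plane z (pinhole cameras)"
    ci=ci or eyes.camera_info(name); Rm=cv2.Rodrigues(ci["rvec"])[0]
    px=np.atleast_2d(px); d=np.c_[(px[:,0]-ci["cx"])/ci["fx"],(px[:,1]-ci["cy"])/ci["fy"],np.ones(len(px))]@Rm
    c=-Rm.T@ci["tvec"]; return c+d*((z-c[2])/d[:,2])[:,None]
def crop(px,s,o): return (np.array(px)+.5)/s-.5+np.array(o)
def fit2(model,P):
    "rigid 2D fit: P ~ R(yaw) model + t"
    m=np.array(model,float);mc=m.mean(0);pc=P[:,:2].mean(0);A=m-mc;B=P[:,:2]-pc
    th=np.arctan2((A[:,0]*B[:,1]-A[:,1]*B[:,0]).sum(),(A*B).sum());Rm=np.array([[np.cos(th),-np.sin(th)],[np.sin(th),np.cos(th)]])
    t=pc-Rm@mc;return t,th,np.abs(P[:,:2]-(m@Rm.T+t)).max()
def loc(p):
    "world point -> displacement in tool axes from measured TCP"
    s=arm.state();return R.from_quat(s["eef_rot"]).inv().apply(np.array(p)-s["ee_pos"])
E
python3 - <<'E'
from h import *
np.set_printoptions(precision=1,suppress=True)
pr=crop([(125,40),(352,70),(300,465),(68,435)],6,(305,160))
print("press",fit2([(112.5,65),(112.5,-65),(-112.5,-65),(-112.5,65)],bp(pr,18)),bp(pr,18)[:,:2])
print("stud",bp(crop([(192,360)],6,(305,160)),120))
w=bp(crop([(143,280),(243,453)],6,(305,160)),97);print("wings",w,np.arctan2(*(w[0]-w[1])[1::-1]))
hp=bp(crop([(188,462),(168,550)],6,(305,160)),65);print("grip",hp)
print("tile edge",bp(crop([(276,175),(263,320)],6,(305,160)),46))
rk=crop([(23,28),(356,25),(357,190),(20,196)],5,(200,198))
print("rack",fit2([(55,110),(55,-110),(-55,-110),(-55,110)],bp(rk,9)))
f=bp(crop([(80,75),(295,125),(270,295),(55,255)],5,(388,182)),6);print("floor",f,f.mean(0))
f=bp(crop([(90,25),(335,100),(290,320),(30,245)],5,(388,182)),52);print("rim",fit2([(87.5,94),(87.5,-94),(-87.5,-94),(-87.5,94)],f),f)
E
```

```text
press (array([584.1, -23.4]), np.float64(-0.12323501239153323), np.float64(2.01782611156996)) [[ 702.4   25.6]
 [ 687.1 -100.3]
 [ 466.2  -72.1]
 [ 480.6   53. ]]
stud [[504.1 -11.4 120. ]]
wings [[550.1  14.   97. ]
 [460.2 -38.5  97. ]] 0.5290655560644382
grip [[459.9 -11.   65. ]
 [413.7  -1.1  65. ]]
tile edge [[619.7 -57.2  46. ]
 [539.8 -50.6  46. ]]
rack (array([520. , 310.5]), np.float64(0.03218895023488856), np.float64(1.602742786897636))
floor [[ 605.4 -234.7    6. ]
 [ 573.8 -375.9    6. ]
 [ 460.6 -355.5    6. ]
 [ 484.8 -216.2    6. ]] [ 531.2 -295.6    6. ]
rim (array([ 532.7, -294.3]), np.float64(-0.26978728658710066), np.float64(16.91468386284322)) [[ 628.1 -234.8   52. ]
 [ 580.8 -391.3   52. ]
 [ 438.3 -357.3   52. ]
 [ 483.7 -193.9   52. ]]
```

```bash
cat >> h.py <<'E'
from scipy.linalg import logm
def yawR(y): # tool down with tool y axis along world yaw y
    c,s=np.cos(y),np.sin(y);return np.c_[[s,-c,0],[c,s,0],[0,0,-1]]
def T(Rm,p): M=np.eye(4);M[:3,:3]=Rm;M[:3,3]=p;return M
def twist(p,Rm,n):
    s=arm.state();L=logm(np.linalg.inv(T(R.from_quat(s["eef_rot"]).as_matrix(),s["ee_pos"]))@T(Rm,np.array(p))).real
    return np.round(np.r_[L[:3,3],L[2,1],L[0,2],L[1,0]]/n,3)
def rep():
    s=arm.state();M=R.from_quat(s["eef_rot"]).as_matrix()
    print(round(s["time_s"],2),s["ee_pos"].round(1),"yaw",round(float(np.arctan2(M[1,1],M[0,1])),3),"tilt",M[:2,2].round(3),"q",s["qpos"].round(2),"F",s["contact_force"].round(1),"w",round(s["grip_width"],1),"g",round(s["gripper_force"],1))
E
python3 - <<'E'
from h import *
rep();print(twist([505,-12.5,190],yawR(-1.04),17))
E
```

```text
0.1 [260.  595.  199.3] yaw 1.159 tilt [-0.001 -0.002] q [-0.9   0.5  -0.43  1.55  0.22  1.14 -0.21] F [ 0.2  1.4 -0.4] w 92.2 g 0.0
[-10.926   5.568   0.569  -0.     -0.      0.   ]
```

```bash
sed -i 's/np.c_\[\[s,-c,0\]/np.c_[[-s,c,0]/' h.py
python3 - <<'E'
from h import *
print(twist([505,-12.5,190],yawR(-1.04),17))
E
```

```text
[-45.08   15.134   0.548  -0.      0.      0.129]
```

```bash
python3 shift.py '[[-45,15,0.5,0,0,0.129],[-45,15,0.5,0,0,0.129],[-45,15,0.5,0,0,0.129],[-45,15,0.5,0,0,0.129],[-45,15,0.5,0,0,0.129],[-45,15,0.5,0,0,0.129],[-45,15,0.5,0,0,0.129],[-45,15,0.5,0,0,0.129]]' 92
python3 shift.py '[[-45,15,0.5,0,0,0.129],[-45,15,0.5,0,0,0.129],[-45,15,0.5,0,0,0.129],[-45,15,0.5,0,0,0.129],[-45,15,0.5,0,0,0.129],[-45,15,0.5,0,0,0.129],[-45,15,0.5,0,0,0.129],[-45,15,0.5,0,0,0.129]]'
python3 - <<'E'
from h import *
rep();print(twist([505,-12.5,190],yawR(-1.04),1))
E
```

```text
time_s: 0.9
ee_pos: [572.5, 407.0, 195.3]
eef_rot: [0.663, 0.749, -0.0, -0.0]
contact_force: [0.3, 0.4, 0.1]
grip_width: 91.5
gripper_force: 0.0
time_s: 1.7
ee_pos: [569.7, 42.9, 191.7]
eef_rot: [0.946, 0.324, -0.0, 0.0]
contact_force: [0.3, 0.3, -0.2]
grip_width: 91.7
gripper_force: 0.0
1.7 [569.7  42.9 191.7] yaw -0.911 tilt [-0. -0.] q [-0.26  0.34  0.17  1.78 -0.06  1.03 -0.98] F [ 0.3  0.3 -0.2] w 91.7 g 0.0
[-84.736   9.624   1.756   0.      0.      0.129]
```

```bash
python3 shift.py '[[-42,5,1,0,0,0.065],[-42,5,1,0,0,0.065],[0,0,0,0,0,0],[0,0,0,0,0,0]]'
python3 - <<'E'
from h import *
rep();print(twist([505,-12.5,190],yawR(-1.04),1))
ci=eyes.camera_info("wrist");np.save("ci.npy",ci,allow_pickle=True);print(ci)
im=eyes.snapshot("wrist");cv2.imwrite("pics/w1.png",im)
E
```

```text
time_s: 2.1
ee_pos: [508.1, -12.8, 190.3]
eef_rot: [0.964, 0.264, 0.0, -0.0]
contact_force: [0.1, 0.6, 0.1]
grip_width: 92.2
gripper_force: 0.0
2.1 [508.1 -12.8 190.3] yaw -1.036 tilt [0. 0.] q [-0.21  0.23  0.21  1.93 -0.06  0.99 -1.01] F [0.1 0.6 0.1] w 92.2 g 0.0
[-2.486 -1.847  0.31  -0.    -0.     0.004]
{'fx': 309.70691628693146, 'fy': 309.70691628693146, 'cx': 316.41488487106506, 'cy': 200.33299275252125, 'rvec': array([-2.49218985,  1.42221107,  0.22056237]), 'tvec': array([-268.62040594,  376.66596587,  512.2661731 ])}
```

View pics/w1.png

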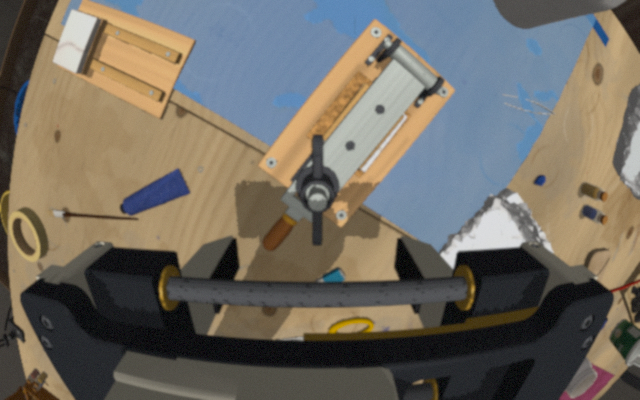

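```bash
cat >> h.py <<'E'
def fe(px,z,ci):
    Rm=cv2.Rodrigues(ci["rvec"])[0];c=-Rm.T@ci["tvec"];o=[]
    for u,v in np.atleast_2d(px):
        a=np.array([u-ci["cx"],v-ci["cy"]])/ci["fx"];r=np.hypot(*a)+1e-9
        d=np.r_[a/r*np.sin(r),np.cos(r)]@Rm;o.append(c+d*(z-c[2])/d[2])
    return np.array(o).round(1)
E
python3 - <<'E'
from h import *
ci=np.load("ci.npy",allow_pickle=True).item()
print(fe([(317,190),(317,195)],120,ci)); w=fe([(318,137),(317,243)],98,ci);print(w,w.mean(0),np.arctan2(*(w[0]-w[1])[1::-1]),np.hypot(*(w[0]-w[1])[:2]))
im=cv2.imread("pics/w1.png");cv2.imwrite("pics/w1c.png",cv2.resize(im[120:260,250:390],None,fx=4,fy=4,interpolation=cv2.INTER_CUBIC))
E
```

```text
[[517.6  -7.1 120. ]
 [513.7  -9.4 120. ]]
[[555.1  14.   98. ]
 [465.6 -37.9  98. ]] [510.35 -11.95  98.  ] 0.5255001829098425 103.45946065971927
```

View pics/w1c.png

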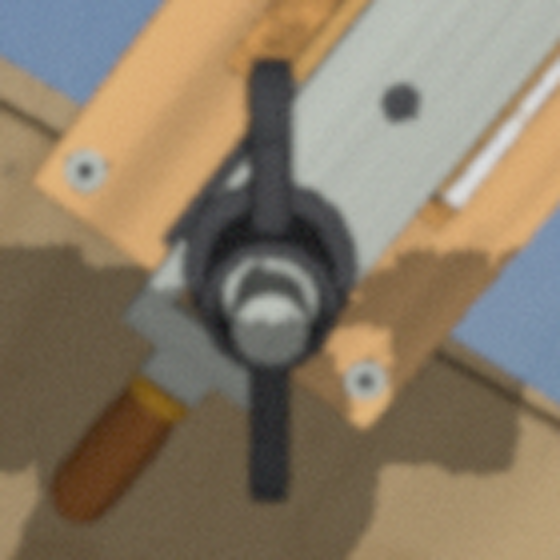

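```bash
python3 shift.py '[[0,-1,40,0,0,0],[0,0,45,0,0,0],[0,0,35,0,0,0],[0,0,0,0,0,0]]' 60
python3 - <<'E'
from h import *
rep()
E
python3 shift.py '[[0,0,0,0,0,0],[0,0,0,0,0,0]]' 0
python3 shift.py '[[0,0,0,0,0,0]]'
python3 - <<'E'
from h import *
rep()
E
```

```text
time_s: 2.55
ee_pos: [504.5, -9.9, 65.6]
eef_rot: [0.964, 0.266, -0.005, -0.001]
contact_force: [-0.9, 0.1, 0.8]
grip_width: 64.4
gripper_force: 0.0
2.55 [504.5  -9.9  65.6] yaw -1.032 tilt [-0.009 -0.   ] q [-0.19  0.41  0.19  2.03 -0.11  0.72 -0.96] F [-0.9  0.1  0.8] w 64.4 g 0.0
time_s: 2.75
ee_pos: [510.2, -10.9, 72.0]
eef_rot: [0.964, 0.265, 0.002, 0.0]
contact_force: [0.6, 0.4, -0.2]
grip_width: 48.7
gripper_force: 0.0
time_s: 2.85
ee_pos: [510.1, -11.2, 72.2]
eef_rot: [0.964, 0.265, 0.002, 0.0]
contact_force: [-0.1, -0.6, 0.1]
grip_width: 40.4
gripper_force: 0.0
2.85 [510.1 -11.2  72.2] yaw -1.034 tilt [0.004 0.   ] q [-0.19  0.4   0.19  2.02 -0.11  0.73 -0.97] F [-0.1 -0.6  0.1] w 40.4 g 0.0
```

```bash
python3 shift.py '[[0,0,0,0,0,0],[0,0,0,0,0,0]]'
python3 shift.py '[[0,0,-0.2,0,0,-0.15],[0,0,-0.2,0,0,-0.15]]'
python3 - <<'E'
from h import *
rep()
E
```

```text
time_s: 3.05
ee_pos: [509.8, -11.7, 71.8]
eef_rot: [0.964, 0.265, 0.002, 0.0]
contact_force: [1.2, -0.9, 5.7]
grip_width: 30.0
gripper_force: 30.0
time_s: 3.25
ee_pos: [509.3, -11.3, 71.8]
eef_rot: [0.913, 0.409, 0.001, 0.0]
contact_force: [-0.4, 0.4, 1.8]
grip_width: 30.1
gripper_force: 30.0
3.25 [509.3 -11.3  71.8] yaw -0.729 tilt [0.003 0.   ] q [-0.13  0.4   0.12  2.02 -0.07  0.72 -0.7 ] F [-0.4  0.4  1.8] w 30.1 g 30.0
```

```bash
python3 shift.py '[[0,0,-0.24,0,0,-0.15],[0,0,-0.24,0,0,-0.15],[0,0,-0.24,0,0,-0.15],[0,0,-0.24,0,0,-0.15],[0,0,-0.24,0,0,-0.15],[0,0,-0.24,0,0,-0.15],[0,0,-0.24,0,0,-0.15],[0,0,-0.24,0,0,-0.15]]'
python3 shift.py '[[0,0,-0.24,0,0,-0.15],[0,0,-0.24,0,0,-0.15],[0,0,-0.24,0,0,-0.15],[0,0,-0.24,0,0,-0.15],[0,0,-0.24,0,0,-0.15],[0,0,-0.24,0,0,-0.15],[0,0,-0.24,0,0,-0.15],[0,0,-0.24,0,0,-0.15]]'
python3 shift.py '[[0,0,-0.24,0,0,-0.15],[0,0,-0.24,0,0,-0.15],[0,0,-0.24,0,0,-0.15]]'
python3 - <<'E'
from h import *
rep();ci=eyes.camera_info("wrist")
im=eyes.snapshot("wrist");cv2.imwrite("pics/w2.png",cv2.resize(im[120:320,200:440],None,fx=2.5,fy=2.5))
E
```

```text
time_s: 4.05
ee_pos: [507.5, -11.4, 73.0]
eef_rot: [0.523, 0.853, -0.0, -0.0]
contact_force: [-1.6, 0.3, 3.2]
grip_width: 30.1
gripper_force: 30.0
time_s: 4.85
ee_pos: [506.7, -13.2, 74.9]
eef_rot: [-0.049, 0.999, -0.001, -0.001]
contact_force: [-3.9, -3.9, 5.3]
grip_width: 29.9
gripper_force: 30.0
time_s: 5.15
ee_pos: [506.9, -13.8, 75.6]
eef_rot: [-0.271, 0.963, -0.001, -0.001]
contact_force: [-4.3, -4.8, 4.5]
grip_width: 29.9
gripper_force: 30.0
5.15 [506.9 -13.8  75.6] yaw 2.119 tilt [-0.002 -0.003] q [ 0.4   0.44 -0.52  2.    0.31  0.78  1.82] F [-4.3 -4.8  4.5] w 29.9 g 30.0
```

View pics/w2.png

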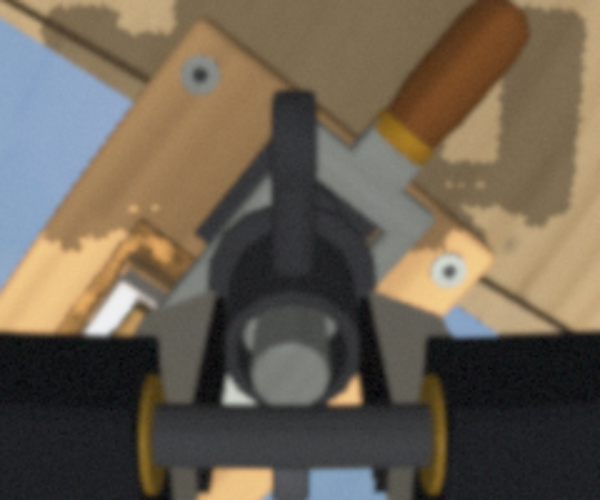

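```bash
python3 shift.py '[[0,0,0,0,0,0],[0,0,-11.5,0,0,0.15],[0,0,-11.5,0,0,0.15],[0,0,-11.5,0,0,0.15],[0,0,0,0,0,0.15],[0,0,0,0,0,0.15],[0,0,0,0,0,0.15],[0,0,0,0,0,0.15]]' 50
python3 shift.py '[[0,0,0,0,0,0.15],[0,0,0,0,0,0.15],[0,0,0,0,0,0.15],[0,0,0,0,0,0.15],[0,0,0,0,0,0.15],[0,0,0,0,0,0.15],[0,0,0,0,0,0.15],[0,0,0,0,0,0.15]]'
python3 shift.py '[[0,0,0,0,0,0.15],[0,0,0,0,0,0.15],[0,0,0,0,0,0.15]]'
python3 - <<'E'
from h import *
rep();print(loc([508.3,-12.5,109]))
E
```

```text
time_s: 6.0
ee_pos: [508.3, -11.0, 110.0]
eef_rot: [0.254, 0.967, 0.0, 0.0]
contact_force: [0.4, -0.9, -0.1]
grip_width: 50.2
gripper_force: 0.0
time_s: 6.8
ee_pos: [508.3, -10.9, 109.9]
eef_rot: [0.756, 0.655, 0.0, 0.0]
contact_force: [1.0, 0.2, 0.4]
grip_width: 50.3
gripper_force: 0.0
time_s: 7.1
ee_pos: [508.2, -10.9, 109.9]
eef_rot: [0.883, 0.47, 0.0, -0.0]
contact_force: [-0.1, 0.3, 0.2]
grip_width: 49.9
gripper_force: 0.0
7.1 [508.2 -10.9 109.9] yaw -0.592 tilt [0.001 0.001] q [-0.04  0.33  0.01  2.   -0.    0.81 -0.62] F [-0.1  0.3  0.2] w 49.9 g 0.0
[-1.27433731  0.94388694  0.90007275]
```

```bash
python3 shift.py '[[-1.3,0.9,11.5,0,0,0.15],[0,0,11.5,0,0,0.15]]'
python3 shift.py '[[0,0,11.5,0,0,0.15],[0,0,0,0,0,0],[0,0,0,0,0,0]]' 0
python3 - <<'E'
from h import *
rep()
E
python3 shift.py '[[0,0,-0.24,0,0,-0.15],[0,0,-0.24,0,0,-0.15],[0,0,-0.24,0,0,-0.15],[0,0,-0.24,0,0,-0.15],[0,0,-0.24,0,0,-0.15],[0,0,-0.24,0,0,-0.15],[0,0,-0.24,0,0,-0.15],[0,0,-0.24,0,0,-0.15]]'
python3 shift.py '[[0,0,-0.24,0,0,-0.15],[0,0,-0.24,0,0,-0.15],[0,0,-0.24,0,0,-0.15],[0,0,-0.24,0,0,-0.15],[0,0,-0.24,0,0,-0.15],[0,0,-0.24,0,0,-0.15],[0,0,-0.24,0,0,-0.15],[0,0,-0.24,0,0,-0.15]]'
python3 shift.py '[[0,0,-0.24,0,0,-0.15],[0,0,-0.24,0,0,-0.15],[0,0,-0.24,0,0,-0.15],[0,0,-0.24,0,0,-0.15],[0,0,-0.24,0,0,-0.15]]'
python3 - <<'E'
from h import *
rep()
E
```

```text
time_s: 7.3
ee_pos: [508.8, -12.7, 87.0]
eef_rot: [0.943, 0.333, 0.001, 0.0]
contact_force: [-0.4, 0.2, -0.6]
grip_width: 50.1
gripper_force: 0.0
time_s: 7.6
ee_pos: [508.1, -12.7, 75.3]
eef_rot: [0.964, 0.267, -0.0, 0.0]
contact_force: [0.4, -2.8, -1.2]
grip_width: 30.7
gripper_force: 9.1
7.6 [508.1 -12.7  75.3] yaw -1.031 tilt [-0. -0.] q [-0.11  0.39  0.09  2.02 -0.05  0.73 -1.01] F [ 0.4 -2.8 -1.2] w 30.7 g 9.1
time_s: 8.4
ee_pos: [507.9, -13.2, 77.5]
eef_rot: [0.643, 0.766, -0.0, -0.0]
contact_force: [-1.2, -0.3, -1.6]
grip_width: 30.7
gripper_force: 30.0
time_s: 9.2
ee_pos: [508.0, -13.5, 79.6]
eef_rot: [0.098, 0.995, -0.0, 0.0]
contact_force: [-0.5, -0.3, -3.2]
grip_width: 30.2
gripper_force: 30.0
time_s: 9.7
ee_pos: [508.2, -13.5, 80.8]
eef_rot: [-0.273, 0.962, -0.0, 0.0]
contact_force: [-0.4, -0.0, -3.1]
grip_width: 30.1
gripper_force: 30.0
9.7 [508.2 -13.5  80.8] yaw 2.124 tilt [ 0.001 -0.001] q [ 0.48  0.45 -0.61  2.    0.36  0.8   1.78] F [-0.4 -0.  -3.1] w 30.1 g 30.0
```

```bash
python3 shift.py '[[0,0,0,0,0,0],[0,0,-11.5,0,0,0.15],[0,0,-11.5,0,0,0.15],[0,0,-11.5,0,0,0.15],[0,0,0,0,0,0.15],[0,0,0,0,0,0.15],[0,0,0,0,0,0.15],[0,0,0,0,0,0.15]]' 50 >/dev/null
python3 shift.py '[[0,0,0,0,0,0.15],[0,0,0,0,0,0.15],[0,0,0,0,0,0.15],[0,0,0,0,0,0.15],[0,0,0,0,0,0.15],[0,0,0,0,0,0.15],[0,0,0,0,0,0.15],[0,0,0,0,0,0.15]]' >/dev/null
python3 shift.py '[[0,0,0,0,0,0.15],[0,0,0,0,0,0.15],[0,0,0,0,0,0.15],[0,0,11.5,0,0,0.15],[0,0,11.5,0,0,0.15]]' 
python3 shift.py '[[0,0,11.5,0,0,0.15],[0,0,0,0,0,0],[0,0,0,0,0,0]]' 0
python3 - <<'E'
from h import *
rep()
E
python3 shift.py '[[0,0,-0.24,0,0,-0.15],[0,0,-0.24,0,0,-0.15],[0,0,-0.24,0,0,-0.15],[0,0,-0.24,0,0,-0.15],[0,0,-0.24,0,0,-0.15],[0,0,-0.24,0,0,-0.15],[0,0,-0.24,0,0,-0.15],[0,0,-0.24,0,0,-0.15]]' >/dev/null
python3 shift.py '[[0,0,-0.24,0,0,-0.15],[0,0,-0.24,0,0,-0.15],[0,0,-0.24,0,0,-0.15],[0,0,-0.24,0,0,-0.15],[0,0,-0.24,0,0,-0.15],[0,0,-0.24,0,0,-0.15],[0,0,-0.24,0,0,-0.15],[0,0,-0.24,0,0,-0.15]]' >/dev/null
python3 shift.py '[[0,0,-0.24,0,0,-0.15],[0,0,-0.24,0,0,-0.15],[0,0,-0.24,0,0,-0.15],[0,0,-0.24,0,0,-0.15],[0,0,-0.24,0,0,-0.15]]' >/dev/null
python3 - <<'E'
from h import *
rep()
E
```

```text
time_s: 11.8
ee_pos: [509.3, -12.8, 92.7]
eef_rot: [0.943, 0.332, 0.002, 0.0]
contact_force: [-0.1, -0.3, -0.8]
grip_width: 50.0
gripper_force: 0.0
time_s: 12.1
ee_pos: [508.4, -12.8, 80.8]
eef_rot: [0.964, 0.266, 0.0, 0.0]
contact_force: [0.1, 0.3, -1.2]
grip_width: 30.6
gripper_force: 8.7
12.1 [508.4 -12.8  80.8] yaw -1.032 tilt [0.001 0.   ] q [-0.03  0.38  0.01  2.01 -0.    0.75 -1.06] F [ 0.1  0.3 -1.2] w 30.6 g 8.7
14.2 [508.2 -13.8  86. ] yaw 2.123 tilt [ 0.    -0.001] q [ 0.54  0.46 -0.69  1.99  0.4   0.82  1.74] F [-1.5 -0.2 -1.8] w 30.5 g 30.0
```

```bash
python3 shift.py '[[0,0,0,0,0,0],[0,0,-11.5,0,0,0.15],[0,0,-11.5,0,0,0.15],[0,0,-11.5,0,0,0.15],[0,0,0,0,0,0.15],[0,0,0,0,0,0.15],[0,0,0,0,0,0.15],[0,0,0,0,0,0.15]]' 50 >/dev/null
python3 shift.py '[[0,0,0,0,0,0.15],[0,0,0,0,0,0.15],[0,0,0,0,0,0.15],[0,0,0,0,0,0.15],[0,0,0,0,0,0.15],[0,0,0,0,0,0.15],[0,0,0,0,0,0.15],[0,0,0,0,0,0.15]]' >/dev/null
python3 shift.py '[[0,0,0,0,0,0.15],[0,0,0,0,0,0.15],[0,0,0,0,0,0.15],[0,0,11.5,0,0,0.15],[0,0,11.5,0,0,0.15]]' >/dev/null
python3 shift.py '[[0,0,11.5,0,0,0.15],[0,0,0,0,0,0],[0,0,0,0,0,0]]' 0 >/dev/null
python3 - <<'E'
from h import *
rep()
E
python3 shift.py '[[0,0,-0.24,0,0,-0.15],[0,0,-0.24,0,0,-0.15],[0,0,-0.24,0,0,-0.15],[0,0,-0.24,0,0,-0.15],[0,0,-0.24,0,0,-0.15],[0,0,-0.24,0,0,-0.15],[0,0,-0.24,0,0,-0.15],[0,0,-0.24,0,0,-0.15]]' >/dev/null
python3 shift.py '[[0,0,-0.24,0,0,-0.15],[0,0,-0.24,0,0,-0.15],[0,0,-0.24,0,0,-0.15],[0,0,-0.24,0,0,-0.15],[0,0,-0.24,0,0,-0.15],[0,0,-0.24,0,0,-0.15],[0,0,-0.24,0,0,-0.15],[0,0,-0.24,0,0,-0.15]]' >/dev/null
python3 shift.py '[[0,0,-0.24,0,0,-0.15],[0,0,-0.24,0,0,-0.15],[0,0,-0.24,0,0,-0.15],[0,0,-0.24,0,0,-0.15],[0,0,-0.24,0,0,-0.15]]' >/dev/null
python3 - <<'E'
from h import *
rep()
E
```

```text
16.6 [508.6 -12.9  85.9] yaw -1.032 tilt [ 0.001 -0.   ] q [ 0.04  0.37 -0.08  2.01  0.04  0.76 -1.1 ] F [ 0.4 -0.8 -1.4] w 30.8 g 9.9
18.7 [508.2 -13.8  91.1] yaw 2.123 tilt [ 0.001 -0.001] q [ 0.6   0.48 -0.77  1.99  0.44  0.85  1.71] F [-1.2 -0.8 -1.6] w 29.9 g 30.0
```

```bash
python3 shift.py '[[0,0,0,0,0,0],[0,0,-11.5,0,0,0.15],[0,0,-11.5,0,0,0.15],[0,0,-11.5,0,0,0.15],[0,0,0,0,0,0.15],[0,0,0,0,0,0.15],[0,0,0,0,0,0.15],[0,0,0,0,0,0.15]]' 50 >/dev/null
python3 shift.py '[[0,0,0,0,0,0.15],[0,0,0,0,0,0.15],[0,0,0,0,0,0.15],[0,0,0,0,0,0.15],[0,0,0,0,0,0.15],[0,0,0,0,0,0.15],[0,0,0,0,0,0.15],[0,0,0,0,0,0.15]]' >/dev/null
python3 shift.py '[[0,0,0,0,0,0.15],[0,0,0,0,0,0.15],[0,0,0,0,0,0.15],[0,0,11.5,0,0,0.15],[0,0,11.5,0,0,0.15]]' >/dev/null
python3 - <<'E'
from h import *
rep();ci=eyes.camera_info("wrist");np.save("ci2.npy",ci,allow_pickle=True)
im=eyes.snapshot("wrist");cv2.imwrite("pics/w3.png",im)
E
```

```text
20.8 [509.5 -12.9 103. ] yaw -0.894 tilt [0.003 0.   ] q [ 0.13  0.35 -0.19  1.99  0.09  0.8  -1.  ] F [ 0.5 -0.4 -0.3] w 50.0 g 0.0
```

View pics/w3.png

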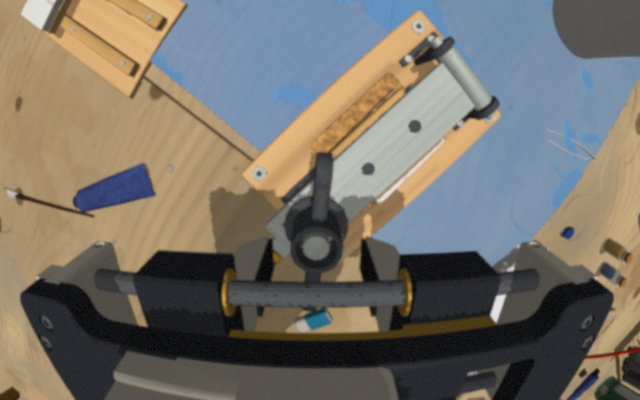

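```bash
python3 shift.py '[[0,0,11.5,0,0,0.15],[0,0,0,0,0,0],[0,0,0,0,0,0]]' 0 >/dev/null
python3 - <<'E'
from h import *
rep()
E
python3 shift.py '[[0,0,-0.24,0,0,-0.15],[0,0,-0.24,0,0,-0.15],[0,0,-0.24,0,0,-0.15],[0,0,-0.24,0,0,-0.15],[0,0,-0.24,0,0,-0.15],[0,0,-0.24,0,0,-0.15],[0,0,-0.24,0,0,-0.15],[0,0,-0.24,0,0,-0.15]]' >/dev/null
python3 shift.py '[[0,0,-0.24,0,0,-0.15],[0,0,-0.24,0,0,-0.15],[0,0,-0.24,0,0,-0.15],[0,0,-0.24,0,0,-0.15],[0,0,-0.24,0,0,-0.15],[0,0,-0.24,0,0,-0.15],[0,0,-0.24,0,0,-0.15],[0,0,-0.24,0,0,-0.15]]' >/dev/null
python3 shift.py '[[0,0,-0.24,0,0,-0.15],[0,0,-0.24,0,0,-0.15],[0,0,-0.24,0,0,-0.15],[0,0,-0.24,0,0,-0.15],[0,0,-0.24,0,0,-0.15]]' >/dev/null
python3 - <<'E'
from h import *
rep()
E
python3 shift.py '[[0,0,-0.24,0,0,-0.15],[0,0,-0.24,0,0,-0.15],[0,0,-0.24,0,0,-0.15],[0,0,-0.24,0,0,-0.15],[0,0,-0.24,0,0,-0.1]]' >/dev/null
python3 - <<'E'
from h import *
rep()
E
python3 shift.py '[[0,0,-3,0,0,0]]'
```

```text
21.15 [508.4 -12.9  91. ] yaw -1.031 tilt [0.001 0.   ] q [ 0.1   0.37 -0.16  2.    0.08  0.77 -1.13] F [-0.8 -1.4 -1.1] w 30.6 g 11.8
23.25 [508.2 -13.8  96.1] yaw 2.124 tilt [ 0.001 -0.001] q [ 0.66  0.5  -0.85  1.98  0.49  0.88  1.67] F [-0.4 -0.9 -1.3] w 30.5 g 30.0
23.75 [508.4 -14.   97.2] yaw 2.823 tilt [ 0.001 -0.001] q [ 0.77  0.57 -1.01  1.98  0.6   0.93  2.27] F [ 0.5  0.8 -2.3] w 29.9 g 30.0
time_s: 23.85
ee_pos: [507.9, -13.8, 99.8]
eef_rot: [-0.584, 0.812, 0.0, -0.0]
contact_force: [-0.3, -0.4, -2.6]
grip_width: 29.9
gripper_force: 30.0
```

```bash
python3 shift.py '[[0,0,-10,0,0,0]]'
python3 shift.py '[[0,0,-20,0,0,0],[0,0,-25,0,0,0]]'
python3 - <<'E'
from h import *
rep();print(twist([532,-295,150],yawR(1.35),10))
E
```

```text
time_s: 23.95
ee_pos: [507.6, -13.7, 109.6]
eef_rot: [-0.582, 0.813, 0.0, -0.0]
contact_force: [0.2, -0.5, -3.3]
grip_width: 30.2
gripper_force: 30.0
time_s: 24.15
ee_pos: [507.4, -13.1, 155.4]
eef_rot: [-0.582, 0.813, 0.0, -0.001]
contact_force: [-0.1, -0.7, -2.6]
grip_width: 30.0
gripper_force: 30.0
24.15 [507.4 -13.1 155.4] yaw 2.814 tilt [-0.001 -0.   ] q [ 0.84  0.49 -1.09  1.93  0.51  1.03  2.34] F [-0.1 -0.7 -2.6] w 30.0 g 30.0
[ 12.752 -28.251   0.528   0.     -0.      0.146]
```

```bash
python3 shift.py '[[12.8,-28.3,0.5,0,0,0.146],[12.8,-28.3,0.5,0,0,0.146],[12.8,-28.3,0.5,0,0,0.146],[12.8,-28.3,0.5,0,0,0.146],[12.8,-28.3,0.5,0,0,0.146]]'
python3 shift.py '[[12.8,-28.3,0.5,0,0,0.146],[12.8,-28.3,0.5,0,0,0.146],[12.8,-28.3,0.5,0,0,0.146],[12.8,-28.3,0.5,0,0,0.146],[12.8,-28.3,0.5,0,0,0.146],[0,0,0,0,0,0]]'
python3 - <<'E'
from h import *
rep();print(loc([532,-295,150]))
E
```

```text
time_s: 24.65
ee_pos: [585.8, -144.9, 153.4]
eef_rot: [-0.251, 0.968, -0.0, 0.001]
contact_force: [0.3, 0.6, -3.1]
grip_width: 30.0
gripper_force: 30.0
time_s: 25.25
ee_pos: [550.8, -300.0, 150.1]
eef_rot: [0.114, 0.993, -0.002, -0.001]
contact_force: [-0.0, -1.2, -2.7]
grip_width: 30.3
gripper_force: 30.0
25.25 [ 550.8 -300.   150.1] yaw 1.343 tilt [-0.002 -0.004] q [ 0.91  0.56 -0.63  1.65  0.37  1.06  1.51] F [-0.  -1.2 -2.7] w 30.3 g 30.0
[19.4570054   0.60288941  0.10984796]
```

```bash
python3 shift.py '[[19.5,0.6,30,0,0,0],[0,0,40,0,0,0],[0,0,35,0,0,0],[0,0,20,0,0,0],[0,0,4,0,0,0],[0,0,0,0,0,0]]'
python3 - <<'E'
from h import *
rep();print(loc([532,-295,15.3]))
E
```

```text
time_s: 25.85
ee_pos: [535.4, -288.1, 20.9]
eef_rot: [0.108, 0.994, 0.0, -0.0]
contact_force: [0.6, 0.7, -3.1]
grip_width: 29.9
gripper_force: 30.0
25.85 [ 535.4 -288.1   20.9] yaw 1.355 tilt [-0.     0.001] q [ 0.86  0.69 -0.56  1.78  0.48  0.82  1.43] F [ 0.6  0.7 -3.1] w 29.9 g 30.0
[ 1.84283339 -7.50515053  5.61209875]
```

```bash
python3 shift.py '[[0,0,4,0,0,0],[0,0,1.5,0,0,0],[0,0,0,0,0,0]]'
python3 shift.py '[[0,0,0.7,0,0,0]]'
python3 - <<'E'
from h import *
rep()
E
```

```text
time_s: 26.15
ee_pos: [536.4, -289.0, 16.4]
eef_rot: [0.108, 0.994, -0.0, 0.001]
contact_force: [0.9, 0.3, 1.7]
grip_width: 29.8
gripper_force: 30.0
time_s: 26.25
ee_pos: [536.6, -288.8, 16.2]
eef_rot: [0.108, 0.994, -0.001, 0.001]
contact_force: [-2.0, 1.6, 11.3]
grip_width: 30.0
gripper_force: 30.0
26.25 [ 536.6 -288.8   16.2] yaw 1.355 tilt [ 0.003 -0.001] q [ 0.86  0.69 -0.56  1.78  0.49  0.81  1.42] F [-2.   1.6 11.3] w 30.0 g 30.0
```

```bash
python3 shift.py '[[0,0,0,0,0,0],[0,0,0,0,0,0],[0,0,-12,0,0,0],[0,0,-30,0,0,0],[0,0,-45,0,0,0],[0,0,-45,0,0,0]]' 60
python3 - <<'E'
from h import *
rep();print(twist([436.8,-4.2,150],yawR(1.448),7))
ci=eyes.camera_info("wrist");np.save("ci4.npy",ci,allow_pickle=True)
cv2.imwrite("pics/w4.png",eyes.snapshot("wrist"))
E
```

```text
time_s: 26.85
ee_pos: [534.5, -288.1, 147.9]
eef_rot: [0.108, 0.994, 0.0, -0.001]
contact_force: [1.1, 0.1, 0.1]
grip_width: 59.7
gripper_force: 0.0
26.85 [ 534.5 -288.1  147.9] yaw 1.355 tilt [-0.001  0.001] q [ 0.93  0.53 -0.65  1.7   0.36  1.03  1.52] F [1.1 0.1 0.1] w 59.7 g 0.0
[ 2.0592e+01  3.7645e+01 -2.7100e-01  0.0000e+00 -0.0000e+00 -1.3000e-02]
```

View pics/w4.png

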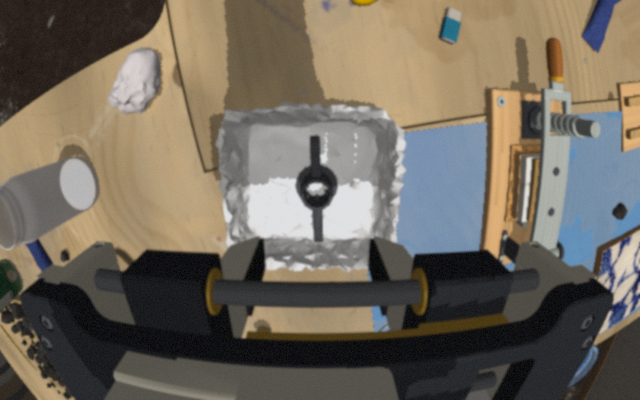

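```bash
python3 shift.py '[[20.6,37.6,0,0,0,-0.013],[20.6,37.6,0,0,0,-0.013],[20.6,37.6,0,0,0,-0.013],[20.6,37.6,0,0,0,-0.013],[20.6,37.6,0,0,0,-0.013],[20.6,37.6,0,0,0,-0.013],[20.6,37.6,0,0,0,-0.013],[0,0,0,0,0,0]]'
python3 - <<'E'
from h import *
rep();print(loc([436.8,-4.2,39]))
ci=eyes.camera_info("wrist");np.save("ci5.npy",ci,allow_pickle=True)
cv2.imwrite("pics/w5.png",eyes.snapshot("wrist"))
E
```

```text
time_s: 27.7
ee_pos: [437.4, 1.2, 147.1]
eef_rot: [0.058, 0.998, -0.0, -0.0]
contact_force: [-0.1, -0.6, 0.4]
grip_width: 59.8
gripper_force: 0.0
27.7 [437.4   1.2 147.1] yaw 1.455 tilt [-0. -0.] q [ 0.69  0.25 -0.85  2.1   0.24  0.89  1.17] F [-0.1 -0.6  0.4] w 59.8 g 0.0
[-4.69923133e-03 -5.38593935e+00  1.08050781e+02]
```

View pics/w5.png

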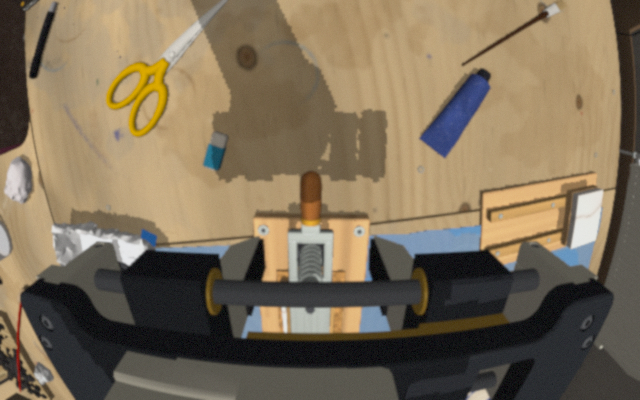

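```bash
python3 - <<'E'
from h import *
ci=np.load("ci5.npy",allow_pickle=True).item()
print(fe([(311,172),(310.5,222),(310.5,197)],60,ci),fe([(263,230),(361,231)],18,ci))
E
```

```text
[[414.5  -0.5  60. ]
 [462.2  -6.8  60. ]
 [437.7  -3.8  60. ]] [[482.  -63.2  18. ]
 [495.8  44.7  18. ]]
```

```bash
python3 shift.py '[[0,-5.2,40,0,0,0],[0,0,40,0,0,0],[0,0,20,0,0,0],[0,0,8,0,0,0],[0,0,0,0,0,0]]'
python3 shift.py '[[0,0,0,0,0,0],[0,0,0,0,0,0],[0,0,0,0,0,0],[0,0,0,0,0,0],[0,0,0,0,0,0],[0,0,0,0,0,0]]' 0
python3 - <<'E'
from h import *
rep()
h=np.array([668.1,-32.8]);u=np.array([-.9924,.1227])
s=arm.state();p=s["ee_pos"].copy();M=R.from_quat(s["eef_rot"])
r=233;pr=p
for a in np.arange(.1,1.71,.1):
    q=p+np.r_[u*(r*(np.cos(a)-1)),r*np.sin(a)];print(round(a,1),M.inv().apply(q-pr).round(1),q.round());pr=q
E
```

```text
time_s: 28.25
ee_pos: [438.6, -9.9, 37.8]
eef_rot: [0.063, 0.998, 0.0, -0.001]
contact_force: [-0.5, 1.0, 0.9]
grip_width: 59.9
gripper_force: 0.0
time_s: 28.85
ee_pos: [439.7, -7.1, 38.8]
eef_rot: [0.062, 0.998, 0.002, 0.001]
contact_force: [-0.4, 11.9, 5.2]
grip_width: 16.6
gripper_force: 5.0
28.85 [439.7  -7.1  38.8] yaw 1.447 tilt [0.002 0.003] q [ 0.56  0.45 -0.71  2.18  0.47  0.67  0.97] F [-0.4 11.9  5.2] w 16.6 g 5.0
0.1 [ -1.2   0.1 -23.3] [441.  -7.  62.]
0.2 [ -3.5   0.1 -23. ] [444.  -8.  85.]
0.3 [ -5.8   0.1 -22.6] [450.  -8. 108.]
0.4 [ -8.    0.1 -21.9] [458.  -9. 130.]
0.5 [-10.2   0.1 -21. ] [468. -11. 151.]
0.6 [-12.2   0.1 -19.8] [480. -12. 170.]
0.7 [-14.1   0.1 -18.5] [494. -14. 189.]
0.8 [-15.9   0.1 -17. ] [510. -16. 206.]
0.9 [-17.5   0.1 -15.3] [527. -18. 221.]
1.0 [-19.    0.1 -13.5] [546. -20. 235.]
1.1 [-20.2   0.1 -11.6] [566. -23. 246.]
1.2 [-21.3   0.1  -9.5] [587. -25. 256.]
1.3 [-22.1   0.   -7.3] [609. -28. 263.]
1.4 [-22.7   0.   -5.1] [632. -31. 268.]
1.5 [-23.1   0.   -2.8] [655. -34. 271.]
1.6 [-23.3   0.   -0.4] [678. -37. 272.]
1.7 [-23.2   0.    1.9] [701. -39. 270.]
```

```bash
python3 shift.py '[[0,3,0,0,0,0],[-0.6,0,-11.7,0,0,0],[-0.6,0,-11.7,0,0,0],[-3.5,0,-23,0,0,0],[-5.8,0,-22.6,0,0,0]]'
python3 - <<'E'
from h import *
rep()
E
```

```text
time_s: 29.35
ee_pos: [448.9, -7.8, 108.4]
eef_rot: [0.062, 0.998, -0.0, -0.001]
contact_force: [-0.2, 0.1, -0.6]
grip_width: 0.4
gripper_force: 0.0
29.35 [448.9  -7.8 108.4] yaw 1.446 tilt [-0.001  0.   ] q [ 0.65  0.34 -0.8   2.11  0.33  0.82  1.1 ] F [-0.2  0.1 -0.6] w 0.4 g 0.0
```

```bash
python3 - <<'E'
from h import *
a=cv2.imread("pics/scene0.png");b=eyes.snapshot("scene");cv2.imwrite("pics/s2.png",b)
ci=eyes.camera_info("scene")
for z in(58,80,100):
  th=np.arcsin((z-58)/233);p=np.r_[np.array([668.1,-32.8])+233*np.cos(th)*np.array([-.9924,.1227]),z]
  print(z,cv2.projectPoints(p[None],ci["rvec"],ci["tvec"],np.array([[ci["fx"],0,ci["cx"]],[0,ci["fy"],ci["cy"]],[0,0,1]]),None)[0].ravel())
for im in(a,b):
  c=im[180:235,250:310].astype(int);m=(c[:,:,2]-c[:,:,0]>50)&(c[:,:,2]<190)&(c[:,:,1]<c[:,:,2]*.62)
  y,x=np.nonzero(m);print(len(x),x.mean()+250,y.mean()+180,x.min()+250,x.max()+250,y.min()+180,y.max()+180)
E
```

```text
58 [274.52695955 212.44989011]
80 [274.38573315 205.43725541]
100 [274.90500652 198.84542923]
49 274.8979591836735 211.55102040816325 268 282 209 214
34 275.4117647058824 211.2058823529412 269 282 209 213
```

```bash
python3 shift.py '[[0,0,0,0,0,0],[0,0,0,0,0,0],[0,0,0,0,0,0]]' 46
python3 - <<'E'
from h import *
rep();print(loc([437,-4.1,37]))
E
```

```text
time_s: 29.7
ee_pos: [448.5, -7.9, 106.6]
eef_rot: [0.062, 0.998, -0.0, -0.001]
contact_force: [0.9, 1.1, 0.2]
grip_width: 19.6
gripper_force: 0.0
29.7 [448.5  -7.9 106.6] yaw 1.446 tilt [-0.002  0.   ] q [ 0.65  0.34 -0.8   2.11  0.34  0.82  1.09] F [0.9 1.1 0.2] w 19.6 g 0.0
[11.78586065  2.36538113 69.64153988]
```

```bash
python3 shift.py '[[12,2.4,0,0,0,0],[0,0,10,0,0,0],[0,0,10,0,0,0],[0,0,25,0,0,0],[0,0,22,0,0,0],[0,0,2.5,0,0,0],[0,0,0,0,0,0]]'
python3 - <<'E'
from h import *
rep()
E
python3 shift.py '[[0,0,0,0,0,0],[0,0,0,0,0,0],[0,0,0,0,0,0],[0,0,0,0,0,0],[0,0,0,0,0,0],[0,0,0,0,0,0]]' 0
python3 - <<'E'
from h import *
rep()
E
```

```text
time_s: 30.4
ee_pos: [437.0, -3.3, 37.0]
eef_rot: [0.062, 0.998, 0.0, -0.001]
contact_force: [-0.7, -0.5, -0.2]
grip_width: 46.2
gripper_force: 0.0
30.4 [437.   -3.3  37. ] yaw 1.447 tilt [-0.002  0.001] q [ 0.55  0.45 -0.71  2.18  0.48  0.67  0.96] F [-0.7 -0.5 -0.2] w 46.2 g 0.0
time_s: 31.0
ee_pos: [438.5, -4.4, 39.2]
eef_rot: [0.063, 0.998, -0.001, 0.0]
contact_force: [-5.1, -1.8, 20.5]
grip_width: 8.5
gripper_force: 25.3
31.0 [438.5  -4.4  39.2] yaw 1.446 tilt [ 0.001 -0.002] q [ 0.56  0.45 -0.71  2.18  0.48  0.67  0.96] F [-5.1 -1.8 20.5] w 8.5 g 25.3
```

```bash
python3 shift.py '[[0,0,0,0,0,0],[0,0,0,0,0,0],[0,0,0,0,0,0],[0,0,7,0,0,0],[0,0,6,0,0,0],[0,0,0,0,0,0]]' 40
python3 - <<'E'
from h import *
rep()
E
python3 shift.py '[[0,0,0,0,0,0],[0,0,0,0,0,0],[0,0,0,0,0,0],[0,0,0,0,0,0]]' 0
python3 - <<'E'
from h import *
rep()
E
```

```text
time_s: 31.6
ee_pos: [436.9, -3.7, 23.7]
eef_rot: [0.062, 0.998, 0.0, -0.001]
contact_force: [-0.8, 0.6, -0.7]
grip_width: 39.7
gripper_force: 0.0
31.6 [436.9  -3.7  23.7] yaw 1.446 tilt [-0.002  0.   ] q [ 0.53  0.48 -0.68  2.19  0.51  0.64  0.93] F [-0.8  0.6 -0.7] w 39.7 g 0.0
time_s: 32.0
ee_pos: [438.0, -4.3, 24.9]
eef_rot: [0.063, 0.998, -0.0, 0.0]
contact_force: [0.4, -1.9, -0.7]
grip_width: 18.8
gripper_force: 30.0
32.0 [438.   -4.3  24.9] yaw 1.446 tilt [-0.    -0.001] q [ 0.53  0.48 -0.69  2.18  0.51  0.64  0.93] F [ 0.4 -1.9 -0.7] w 18.8 g 30.0
```

```bash
python3 shift.py '[[-0.6,0,-11.7,0,0,0],[-0.6,0,-11.7,0,0,0],[-3.5,0,-23,0,0,0],[-5.8,0,-22.6,0,0,0]]'
python3 - <<'E'
from h import *
rep()
E
python3 shift.py '[[-8,0,-21.9,0,0,0],[-10.2,0,-21,0,0,0],[-12.2,0,-19.8,0,0,0],[-14.1,0,-18.5,0,0,0]]'
python3 - <<'E'
from h import *
rep()
E
```

```text
time_s: 32.4
ee_pos: [448.3, -5.6, 95.2]
eef_rot: [0.062, 0.998, -0.0, 0.0]
contact_force: [4.9, -5.2, -6.2]
grip_width: 18.7
gripper_force: 30.0
32.4 [448.3  -5.6  95.2] yaw 1.446 tilt [ 0. -0.] q [ 0.64  0.36 -0.79  2.12  0.36  0.79  1.06] F [ 4.9 -5.2 -6.2] w 18.7 g 30.0
time_s: 32.8
ee_pos: [492.2, -11.4, 176.4]
eef_rot: [0.062, 0.998, -0.001, -0.0]
contact_force: [6.0, -3.2, -10.6]
grip_width: 19.1
gripper_force: 30.0
32.8 [492.2 -11.4 176.4] yaw 1.446 tilt [-0.    -0.001] q [ 0.68  0.32 -0.83  1.95  0.28  0.99  1.16] F [  6.   -3.2 -10.6] w 19.1 g 30.0
```

```bash
python3 shift.py '[[-15.9,0,-17,0,0,0],[-17.5,0,-15.3,0,0,0],[-19,0,-13.5,0,0,0],[-20.2,0,-11.6,0,0,0],[-21.3,0,-9.5,0,0,0]]'
python3 - <<'E'
from h import *
rep()
E
python3 shift.py '[[-22.1,0,-7.3,0,0,0],[-22.7,0,-5.1,0,0,0]]'
python3 shift.py '[[-23,0,-2.8,0,0,0],[-18,0,-0.4,0,0,0],[0,0,0,0,0,0]]'
python3 - <<'E'
from h import *
rep()
E
```

```text
time_s: 33.3
ee_pos: [583.9, -23.4, 243.0]
eef_rot: [0.062, 0.998, -0.001, -0.002]
contact_force: [-1.9, -2.6, -3.0]
grip_width: 19.1
gripper_force: 30.0
33.3 [583.9 -23.4 243. ] yaw 1.446 tilt [-0.004 -0.002] q [ 0.61  0.42 -0.81  1.66  0.32  1.2   1.17] F [-1.9 -2.6 -3. ] w 19.1 g 30.0
time_s: 33.5
ee_pos: [628.9, -29.3, 255.9]
eef_rot: [0.063, 0.998, -0.001, -0.001]
contact_force: [-3.1, -3.7, -0.4]
grip_width: 19.0
gripper_force: 30.0
time_s: 33.8
ee_pos: [672.7, -34.8, 259.8]
eef_rot: [0.063, 0.998, -0.0, 0.001]
contact_force: [0.8, -5.7, 4.0]
grip_width: 19.0
gripper_force: 30.0
33.8 [672.7 -34.8 259.8] yaw 1.444 tilt [ 0.003 -0.001] q [ 0.51  0.57 -0.76  1.41  0.4   1.32  1.17] F [ 0.8 -5.7  4. ] w 19.0 g 30.0
```

```bash
python3 shift.py '[[0,0,0,0,0,0],[0,0,0,0,0,0],[0,0,-32,0,0,0],[0,0,-40,0,0,0],[45,0,0,0,0,0],[45,0,0,0,0,0]]' 92
python3 shift.py '[[0,0,45,0,0,0],[0,0,45,0,0,0],[0,0,40,0,0,0],[0,0,0,0,0,0]]'
python3 - <<'E'
from h import *
rep()
ci=eyes.camera_info("wrist");np.save("ci6.npy",ci,allow_pickle=True)
im=eyes.snapshot("wrist");cv2.imwrite("pics/w6f.png",im)
cv2.imwrite("pics/w6.png",cv2.resize(im[60:260,200:460],None,fx=3,fy=3,interpolation=cv2.INTER_CUBIC))
E
```

```text
time_s: 34.4
ee_pos: [581.3, -19.7, 330.7]
eef_rot: [0.062, 0.998, 0.001, 0.001]
contact_force: [-0.3, -0.3, 0.6]
grip_width: 62.4
gripper_force: 0.0
time_s: 34.8
ee_pos: [576.3, -21.6, 194.7]
eef_rot: [0.062, 0.998, 0.0, -0.005]
contact_force: [-0.7, -0.3, -0.3]
grip_width: 90.6
gripper_force: 0.0
34.8 [576.3 -21.6 194.7] yaw 1.447 tilt [-0.01   0.001] q [ 0.59  0.46 -0.79  1.73  0.35  1.12  1.14] F [-0.7 -0.3 -0.3] w 90.6 g 0.0
```

View pics/w6.png

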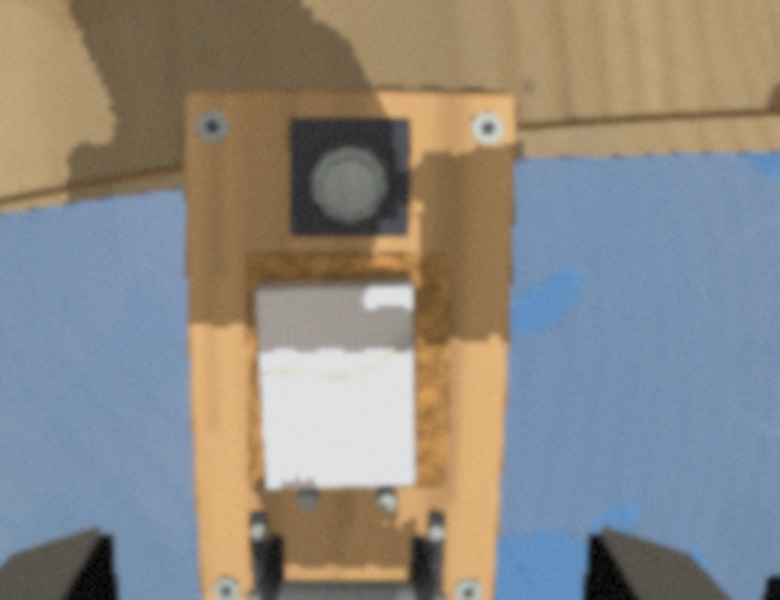

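```bash
python3 - <<'E'
from h import *
ci=np.load("ci6.npy",allow_pickle=True).item()
P=fe(crop([(257,287),(412,283),(415,485),(265,489)],3,(200,60)),46,ci);print(P)
t,th,e=fit2([(-40,-30),(-40,30),(40,30),(40,-30)],P);print(t,th,e)
P=fe(crop([(186,93),(516,93)],3,(200,60)),18,ci);print(P)
print(fe(crop([(348,184)],3,(200,60)),120,ci))
rep();print(twist([*t,100],yawR(np.pi/2+th),1))
E
```

```text
[[542.9 -51.   46. ]
 [548.6   5.1  46. ]
 [626.3  -2.1  46. ]
 [620.8 -59.7  46. ]]
[584.65  -26.925] -0.100542041636341 1.8384065828589211
[[466.8 -71.2  18. ]
 [482.6  55.4  18. ]]
[[507.3 -13.  120. ]]
34.85 [578.9 -21.1 197.9] yaw 1.447 tilt [-0.006  0.001] q [ 0.59  0.46 -0.79  1.72  0.35  1.12  1.14] F [0.3 1.2 1.7] w 91.0 g 0.0
[-6.6510e+00 -5.1480e+00  9.7905e+01  1.0000e-03 -6.0000e-03 -2.3000e-02]
```

```bash
python3 - <<'E'
from h import *
ci=np.load("ci6.npy",allow_pickle=True).item()
print(-cv2.Rodrigues(ci["rvec"])[0].T@ci["tvec"])
E
python3 shift.py '[[-6.6,-5,20,0,0,-0.023],[0,0,40,0,0,0],[0,0,10,0,0,0],[0,0,0,0,0,0]]'
python3 - <<'E'
from h import *
rep();print(loc([584.6,-26.9,26]))
E
```

```text
[497.53203254 -11.39012977 380.33529512]
time_s: 35.25
ee_pos: [587.2, -27.0, 130.0]
eef_rot: [0.051, 0.999, 0.0, -0.001]
contact_force: [0.8, 0.1, 0.3]
grip_width: 92.1
gripper_force: 0.0
35.25 [587.2 -27.  130. ] yaw 1.469 tilt [-0.001  0.001] q [ 0.56  0.55 -0.75  1.77  0.43  1.    1.12] F [0.8 0.1 0.3] w 92.1 g 0.0
[  2.44175444  -0.20379394 104.01524713]
```

```bash
python3 shift.py '[[2,0,40,0,0,0],[0,0,40,0,0,0],[0,0,18,0,0,0],[0,0,5,0,0,0],[0,0,0,0,0,0]]'
python3 - <<'E'
from h import *
rep()
E
python3 shift.py '[[0,0,0,0,0,0],[0,0,0,0,0,0],[0,0,0,0,0,0],[0,0,0,0,0,0],[0,0,0,0,0,0],[0,0,0,0,0,0]]' 0
python3 - <<'E'
from h import *
rep()
E
```

```text
time_s: 35.75
ee_pos: [586.6, -27.0, 27.8]
eef_rot: [0.051, 0.999, 0.0, 0.001]
contact_force: [0.0, -0.8, -0.3]
grip_width: 91.7
gripper_force: 0.0
35.75 [586.6 -27.   27.8] yaw 1.469 tilt [0.001 0.   ] q [ 0.5   0.68 -0.66  1.83  0.55  0.83  1.03] F [ 0.  -0.8 -0.3] w 91.7 g 0.0
time_s: 36.35
ee_pos: [585.5, -27.4, 26.6]
eef_rot: [0.051, 0.999, -0.0, 0.0]
contact_force: [-0.0, 0.4, -0.8]
grip_width: 48.3
gripper_force: 0.0
36.35 [585.5 -27.4  26.6] yaw 1.469 tilt [ 0. -0.] q [ 0.5   0.68 -0.66  1.83  0.55  0.83  1.03] F [-0.   0.4 -0.8] w 48.3 g 0.0
```

```bash
python3 shift.py '[[0,0,0,0,0,0],[0,0,0,0,0,0],[0,0,0,0,0,0],[0,0,0,0,0,0],[0,0,0,0,0,0]]' 86
python3 shift.py '[[0,0,3,0,0,0],[0,0,3,0,0,0]]'
python3 - <<'E'
from h import *
rep()
E
python3 shift.py '[[0,0,3,0,0,0],[0,0,2,0,0,0]]'
python3 - <<'E'
from h import *
rep()
im=eyes.snapshot("wrist");cv2.imwrite("pics/w7f.png",im)
E
```

```text
time_s: 36.85
ee_pos: [585.5, -27.4, 26.5]
eef_rot: [0.051, 0.999, 0.0, -0.0]
contact_force: [-1.6, 0.0, 0.4]
grip_width: 83.4
gripper_force: 0.0
time_s: 37.05
ee_pos: [585.5, -27.4, 20.3]
eef_rot: [0.051, 0.999, -0.0, 0.0]
contact_force: [0.2, -0.4, 0.5]
grip_width: 86.0
gripper_force: 0.0
37.05 [585.5 -27.4  20.3] yaw 1.469 tilt [ 0. -0.] q [ 0.49  0.69 -0.65  1.83  0.56  0.82  1.02] F [ 0.2 -0.4  0.5] w 86.0 g 0.0
time_s: 37.25
ee_pos: [585.2, -27.4, 15.0]
eef_rot: [0.051, 0.999, 0.0, -0.0]
contact_force: [0.5, 0.2, 0.8]
grip_width: 85.8
gripper_force: 0.0
37.25 [585.2 -27.4  15. ] yaw 1.469 tilt [-0.001  0.   ] q [ 0.49  0.69 -0.65  1.83  0.56  0.81  1.02] F [0.5 0.2 0.8] w 85.8 g 0.0
```

```bash
python3 shift.py '[[0,0,3,0,0,0],[0,0,3,0,0,0]]'
python3 shift.py '[[0,0,0,0,0,0],[0,0,0,0,0,0],[0,0,0,0,0,0],[0,0,0,0,0,0],[0,0,0,0,0,0]]' 0
python3 - <<'E'
from h import *
rep()
E
```

```text
time_s: 37.5
ee_pos: [585.6, -27.4, 9.4]
eef_rot: [0.051, 0.999, 0.0, 0.0]
contact_force: [0.7, -0.6, -0.2]
grip_width: 86.0
gripper_force: 0.0
time_s: 38.0
ee_pos: [585.6, -27.4, 9.6]
eef_rot: [0.051, 0.999, 0.0, 0.0]
contact_force: [0.4, -0.5, 0.0]
grip_width: 57.5
gripper_force: 30.0
38.0 [585.6 -27.4   9.6] yaw 1.469 tilt [ 0. -0.] q [ 0.48  0.7  -0.64  1.83  0.57  0.8   1.01] F [ 0.4 -0.5  0. ] w 57.5 g 30.0
```

```bash
python3 shift.py '[[0,0,-8,0,0,0],[0,0,-22,0,0,0],[0,0,-35,0,0,0],[0,0,-35,0,0,0],[0,0,-10,0,0,0]]'
python3 - <<'E'
from h import *
rep();print(twist([523,255.5,115],yawR(1.603),8))
E
```

```text
time_s: 38.5
ee_pos: [588.0, -26.9, 123.8]
eef_rot: [0.051, 0.999, -0.0, 0.003]
contact_force: [1.0, -0.1, -1.6]
grip_width: 57.4
gripper_force: 30.0
38.5 [588.  -26.9 123.8] yaw 1.469 tilt [ 0.006 -0.   ] q [ 0.56  0.55 -0.75  1.78  0.44  0.98  1.11] F [ 1.  -0.1 -1.6] w 57.4 g 30.0
[ 9.3510e+00  3.5019e+01  1.0720e+00 -0.0000e+00  1.0000e-03 -1.7000e-02]
```

```bash
python3 shift.py '[[9.4,35,0.5,0,0,-0.017],[9.4,35,0.5,0,0,-0.017],[9.4,35,0.5,0,0,-0.017],[9.4,35,0.5,0,0,-0.017],[9.4,35,0.5,0,0,-0.017],[9.4,35,0.5,0,0,-0.017],[9.4,35,0.5,0,0,-0.017],[9.4,35,0.5,0,0,-0.017]]'
python3 shift.py '[[0,0,0,0,0,0],[0,0,0,0,0,0]]'
python3 - <<'E'
from h import *
rep();print(loc([523,255.5,9]))
ci=eyes.camera_info("wrist");np.save("ci8.npy",ci,allow_pickle=True)
cv2.imwrite("pics/w8f.png",eyes.snapshot("wrist"))
E
```

```text
time_s: 39.3
ee_pos: [521.4, 256.3, 115.1]
eef_rot: [-0.017, 1.0, -0.0, -0.0]
contact_force: [0.5, -0.2, -1.1]
grip_width: 57.5
gripper_force: 30.0
time_s: 39.5
ee_pos: [521.2, 256.3, 115.2]
eef_rot: [-0.019, 1.0, -0.0, -0.0]
contact_force: [-0.1, -1.0, -2.0]
grip_width: 57.6
gripper_force: 30.0
39.5 [521.2 256.3 115.2] yaw 1.608 tilt [-0.001 -0.   ] q [ 0.1   0.57 -0.8   1.79  0.49  0.98  0.71] F [-0.1 -1.  -2. ] w 57.6 g 30.0
[ -1.91020714  -0.84714052 106.15522041]
```

```bash
python3 shift.py '[[-1.9,-0.8,30,0,0,0],[0,0,35,0,0,0],[0,0,22,0,0,0],[0,0,10,0,0,0],[0,0,4,0,0,0],[0,0,0,0,0,0]]'
python3 shift.py '[[0,0,1.5,0,0,0],[0,0,1.5,0,0,0]]'
python3 - <<'E'
from h import *
rep()
E
```

```text
time_s: 40.15
ee_pos: [524.7, 254.1, 14.7]
eef_rot: [-0.017, 1.0, -0.0, 0.0]
contact_force: [0.4, -0.2, -1.1]
grip_width: 57.4
gripper_force: 30.0
time_s: 40.35
ee_pos: [525.2, 255.0, 12.7]
eef_rot: [-0.017, 1.0, 0.0, 0.001]
contact_force: [0.3, 0.6, -1.7]
grip_width: 57.6
gripper_force: 30.0
40.35 [525.2 255.   12.7] yaw 1.605 tilt [0.002 0.001] q [ 0.02  0.71 -0.7   1.84  0.61  0.82  0.62] F [ 0.3  0.6 -1.7] w 57.6 g 30.0
```

```bash
python3 shift.py '[[2,0,1.5,0,0,0],[0,0,1.5,0,0,0],[0,0,0,0,0,0]]'
python3 shift.py '[[0,0,0.7,0,0,0],[0,0,0,0,0,0]]'
python3 - <<'E'
from h import *
rep()
E
```

```text
time_s: 40.65
ee_pos: [522.1, 254.7, 8.7]
eef_rot: [-0.017, 1.0, 0.0, 0.0]
contact_force: [-0.7, -0.3, -0.6]
grip_width: 57.7
gripper_force: 30.0
time_s: 40.85
ee_pos: [522.1, 254.7, 8.6]
eef_rot: [-0.017, 1.0, -0.0, 0.0]
contact_force: [-2.6, -1.7, 6.5]
grip_width: 57.2
gripper_force: 30.0
40.85 [522.1 254.7   8.6] yaw 1.605 tilt [ 0. -0.] q [ 0.02  0.71 -0.69  1.85  0.62  0.81  0.61] F [-2.6 -1.7  6.5] w 57.2 g 30.0
```

Contact with the battens at the expected height; release and rise.

```bash
python3 shift.py '[[0,0,0,0,0,0],[0,0,0,0,0,0],[0,0,0,0,0,0],[0,0,-10,0,0,0],[0,0,-40,0,0,0],[0,0,-40,0,0,0],[0,0,-45,0,0,0],[0,0,0,0,0,0]]' 76
python3 - <<'E'
from h import *
rep()
ci=eyes.camera_info("wrist");im=eyes.snapshot("wrist");cv2.imwrite("pics/w9.png",im)
Rm=cv2.Rodrigues(ci["rvec"])[0]
def pj(p):
    c=Rm@np.array(p)+ci["tvec"];r=np.arctan2(np.hypot(c[0],c[1]),c[2]);return ci["fx"]*r*c[:2]/np.hypot(c[0],c[1])+[ci["cx"],ci["cy"]]
print("predicted free/done px",pj([522,255,45]),pj([518,365,45]))
g=cv2.inRange(cv2.cvtColor(im,cv2.COLOR_BGR2HSV),(0,0,150),(180,50,255))
n,l,st,ce=cv2.connectedComponentsWithStats(g)
ct,_=cv2.findContours(g,0,2)
for c in ct:
    if 500<cv2.contourArea(c)<20000:
        b=cv2.minAreaRect(c);P=fe(cv2.boxPoints(b),45,ci);e=[P[1]-P[0],P[2]-P[1]];L=max(e,key=np.linalg.norm)
        print(b,P.mean(0),[np.linalg.norm(x).round(1) for x in e],np.arctan2(L[1],L[0]).round(3))
t=eyes.snapshot("top");cv2.imwrite("pics/top9.png",t)
E
```

```text
time_s: 41.65
ee_pos: [525.8, 257.7, 149.8]
eef_rot: [-0.017, 1.0, 0.002, 0.005]
contact_force: [-0.1, 1.5, 0.4]
grip_width: 75.6
gripper_force: 0.0
41.65 [525.8 257.7 149.8] yaw 1.606 tilt [0.01  0.005] q [ 0.12  0.53 -0.83  1.77  0.45  1.03  0.73] F [-0.1  1.5  0.4] w 75.6 g 0.0
predicted free/done px [312.74444518 185.78853866] [422.12637652 185.89740153]
((422.5779113769531, 183.14344787597656), (52.963409423828125, 78.4039535522461), 5.19442892074585) [516.4  366.75  45.  ] [np.float64(80.1), np.float64(56.6)] -3.129
((311.0, 183.5), (64.0, 77.0), 0.0) [521.025 253.25   45.   ] [np.float64(77.8), np.float64(60.1)] 3.142
```

```bash
python3 -c "
from plant import arm, eyes
print(arm.close_job())"
```

```text
the job is handed in; nothing more can be done
None
```

The job is handed in at about 42 s: the nut stands in the nearer tray, the bar was swung to about 1.59 rad by arm-position estimate (not re-measured), and the tile lies on both battens about 4 mm from the free-place centre; the judge returned no verdict.

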